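# Lay the parcel label-up against the stop rail

## Robot

A 7-joint arm with a two-finger parallel gripper is mounted at the origin on the work surface. World frame = base frame: x ahead of the robot, y to its left, z up, the work surface at z = 0. Lengths are in m, angles in rad, forces in N, time in s.
With the tool pointing down it reaches from about 0.4 to 0.85 m from the base axis. Payload 10.4 kg.
Tool frame: the origin (TCP) lies at the very end of the fingers, on their centre line; the grasp point (between the pads) lies 19 mm behind it; y points along the fingers, x is the direction in which the jaws open and shut, and the axes are right-handed (so a half turn about y gives the same grasp; the last joint's range is limited). The gripper opens to 87 mm and grips with 3 to 60 N. Pads are 19 mm wide; open, the fingers measure 117 mm over their backs; the gripper's body (75 mm by 190 mm) begins 51 mm behind the grasp point.
Start: joints at [1.222, 0.332, -0.065, 1.46, 0.022, 1.35, -0.088], TCP at [0.2, -0.592, 0.223] pointing down, gripper open.
Joint ranges: [-2.6, 2.6], [-0.5, 2.12], [-1.47, 1.34], [0.16, 2.42], [-1.27, 4.41], [0.06, 2.06], [-2.6, 2.6]. Speed limits (rad/s): [2.22, 2.22, 2.79, 2.79, 3.14, 3.14, 3.14].

## Interface

Orientations are given as a unit quaternion [x, y, z, w].
In Python, from bench import readout, vision, r gives the robot as it stands.
- The arm moves only by the tool arm_command, never from a script. Its argument "targets" is a list that holds one entry, the list of rows, each a list of 6 numbers: the shift along the tool's x, y, z in m, then the turn, a rotation vector about the tool's x, y, z in degrees. A call has 1 to 12 rows; each row shifts and turns the commanded pose from where the row before left it, along the tool's axes as they then stand; what a row does not reach is not made up. A row lasts 1/12 s, in which the tool goes at most 41.7 mm and 7.16 degrees, less where a joint would pass 70% of its speed; a pose out of reach is approached as far as the arm can. A call is refused whole if a number of a shift passes 0.0417 or a number of a turn 7.16, either way. A call with a gripper value outside its range is refused whole. "hand" is the opening, from 0 (shut) to 1 (fully open), set as the call begins (left out, the last holds). The fingers move at their own pace and stop on an object; "grip_force" is the grip in N (left out, the last holds). Time passes only in rows, so rows that do not move let the fingers close. It gives the time, the measured TCP pose, the force and the opening at its end, in the units of the state.
- readout.read_state(): the state, without advancing time (a new reading comes with each control period).
- vision.camera(name): name is "side" or "top"; returns a dict with "pixels" (400x640x3 uint8, blue, green, red), "fovy" (degrees; the focal length in pixels is half the picture's height over the tangent of half this angle, whatever the lens; pixels are square), "cx", "cy" (the principal point, pixels), "R" (3x3) and "t" (3): a world point X has camera coordinates R X + t. Camera axes: x right, y down, z forward; pixel columns grow to the right and rows downward; lengths in m; the calibration is good to about 2 mm. A picture is of the moment at which its call begins. There is no depth.
- r.close_job(): hands the job in, once; it reports no verdict.
The state is a dict: "time": time; "joint_positions": joint angles; "joint_vel": joint speeds; "joint_torque": joint torques, N m; "ee_pos": TCP position; "eef_rot": TCP orientation; "ft_force": force on the tool from outside, world axes, zero at the start; "torque": the same for the moment, N m; "width": finger opening in m.
Only numpy, scipy, OpenCV 4.12 (cv2) and the standard library are available. Lean on these libraries where they do the work, as an engineer would, in place of code of your own. Each camera call takes 0.05 s, during which the arm holds its last target.

## Task

The packed parcel stands on end: tip it over by pushing high on its label face, so that it falls away from the robot and lies flat with the shipping label facing up. Then push it sideways along the table, still label-up, until one of its long sides rests flush along the yellow-topped stop rail, with that whole side alongside the rail. Only push: do not pick up or carry the parcel, leave the organiser, tape roll and bottle where they stand, and finish clear of everything.

Things in the scene. Friction and masses are not known exactly. Their poses are not given: they have to be found in the camera images.
- carton: The parcel: closed brown carton, loose, 60 mm deep (x), 120 wide (y), 150 high (z), 0.2-0.45 kg. Origin: centre of the underside it stands on at first, z up. The white label with black bars is on its -x face, folded 16 mm over the top edge, turned to the robot within 0.35 rad at the start. Pushed high towards its +x it tips over its lower +x edge, past balance at 0.38 rad, and falls by itself.
- carton_mid (a point): The middle of the parcel (75 mm above its underside), axes as the parcel's. 75 mm above the table when standing, 30 mm when lying label-up; its x axis points straight down when the label faces up. The long (150 mm) sides of the lying parcel are its +y and -y faces, 60 mm from here.
- rail: The stop rail, fixed to the table: straight black steel bar with a yellow stripe on top, 360 mm long (its x), 20 wide (y), 30 high. Origin: centre of its underside. It runs roughly away from the robot (yaw within 0.12 rad), on the left or the right of the parcel, whose side goes against the near long face, 10 mm from the rail's centre line.
- organiser: Bystander: black open desk organiser with three pens and a yellow note block, 85 x 85 mm, 70 mm high (pens to 98 mm), loose, 0.5 kg, on the side opposite the rail. Origin: centre of its underside.
- tape: Bystander: roll of amber packing tape lying flat, 96 mm across, 48 mm high, loose, nearer to the robot than the parcel and to one side. Origin: centre of its underside.
- bottle: Bystander: small clear bottle with blue cap, standing, 60 mm across, 130 mm high, loose, nearer to the robot than the parcel, on the other side from the tape. Origin: centre of its underside.
Not all that is in view belongs to the job. There is more than one size of the carton; the job needs the middle-sized.

How it is judged:
By the outcome, as a careful person would: the job done as asked, in the order asked, and still so for the second after the job is handed in, with the robot touching nothing.
It also fails if it takes over 64 s, if anything falls off the work surface, if the arm or the gripper's body presses on something with over 40 N, if the wrist force passes 120 N, or if a joint passes its speed limit or range.

## Working session

There is one attempt and no reset: what is moved stays moved. The work goes in short steps, Python scripts to look and compute and a tool call to move; the robot and the scene stay as the last step left them, time stands still between calls to the robot, and variables do not carry over. Pictures are saved under pics/ and viewed, and the job is handed in when it is done.

Besides the shell and the picture viewer there is one more tool, called after "Emit:" in YAML: its name, and indented under it one key for each argument. arm_command: Moves the arm, as the interface text tells. Its arguments: {"type":"object","properties":{"targets":{"type":"array","items":{"type":"array","items":{"type":"array","items":{"type":"number"}}}},"hand":{"type":"number"},"grip_force":{"type":"number"}},"required":["targets"]}

```bash
mkdir -p pics; ls; python3 - <<'E'
from bench import readout, vision, r
import cv2,json,numpy as np
print(readout.read_state())
for n in("side","top"):
    c=vision.camera(n); cv2.imwrite(f"pics/{n}0.png",c["pixels"])
    print(n,c["fovy"],c["cx"],c["cy"],np.array(c["R"]).tolist(),np.array(c["t"]).tolist(), c.keys())
E
```

```text
pics
{'time': 0.0, 'joint_positions': array([ 1.22240978,  0.33286999, -0.06471083,  1.46096211,  0.02159237,
        1.34987347, -0.0885026 ]), 'joint_vel': array([-7.63254732e-04,  2.42101175e-04, -9.73556459e-04,  3.96713230e-04,
       -3.37504612e-04,  8.00720786e-05,  1.24886727e-03]), 'joint_torque': array([ 2.56235953e-04, -6.23253107e+01,  2.50328559e-02, -3.89886618e+01,
       -6.12723199e-02,  4.00168332e-02,  1.79928834e-04]), 'ee_pos': array([ 0.19991237, -0.59175487,  0.2217452 ]), 'eef_rot': array([-0.57419721,  0.41270438, -0.41186802,  0.57474985]), 'ft_force': array([-0.88912505, -0.49900857,  0.78898044]), 'torque': array([-0.04273414, -0.01749707,  0.02474241]), 'width': 0.08689783213721475}
side 57.15857851550456 315.5840832121993 198.52085040874243 [[-0.03622802772881101, 0.999256993492237, 0.013152602926275419], [0.8666661829532636, 0.037968468870644374, -0.49744157716945936], [-0.4975713590351648, -0.00662241107714361, -0.8673977670823371]] [0.034611437928278824, -0.44247705685065325, 1.3081237173677462] dict_keys(['pixels', 'fovy', 'cx', 'cy', 'R', 't'])
top 43.08908689721861 321.243616386364 200.66665033881404 [[0.12025521621422298, -0.9927429747780748, 0.0002626824108341513], [-0.9697057891094105, -0.11752128723107554, -0.21414814875512342], [0.21262494101343307, 0.025497707275939856, -0.9768011575457435]] [-0.049661822299926196, 0.5833954739467508, 1.1830397370358925] dict_keys(['pixels', 'fovy', 'cx', 'cy', 'R', 't'])
```

View pics/side0.png

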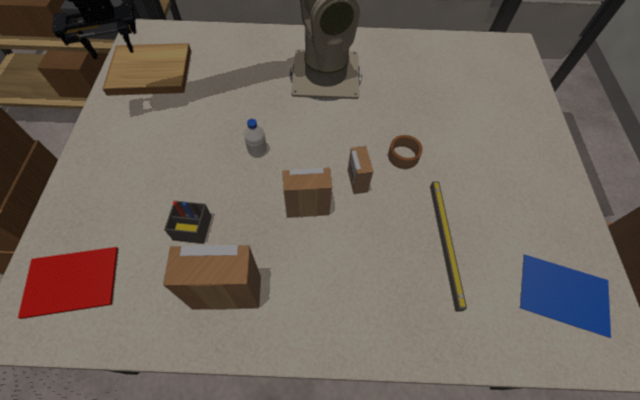

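View pics/top0.png

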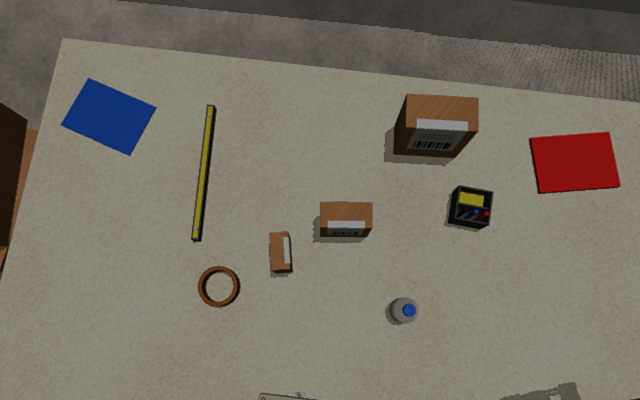

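```bash
cat > h.py <<'E'
from bench import readout, vision, r
import cv2,numpy as np
def K(c):
    f=200/np.tan(np.radians(c["fovy"])/2); return f
def proj(c,P):
    P=np.atleast_2d(P); q=P@np.array(c["R"]).T+np.array(c["t"]); f=K(c)
    return np.c_[f*q[:,0]/q[:,2]+c["cx"],f*q[:,1]/q[:,2]+c["cy"]]
def ray(c,u,v,z):
    R=np.array(c["R"]);o=-R.T@np.array(c["t"]);d=R.T@np.array([(u-c["cx"])/K(c),(v-c["cy"])/K(c),1])
    return o+d*(z-o[2])/d[2]
def crop(c,x0,y0,x1,y1,s,fn):
    cv2.imwrite(fn,cv2.resize(c["pixels"][y0:y1,x0:x1],None,fx=s,fy=s,interpolation=cv2.INTER_CUBIC))
E
python3 - <<'E'
from h import *
s=vision.camera("side");t=vision.camera("top")
crop(t,190,180,390,310,4,"pics/tc.png"); crop(s,235,130,435,230,4,"pics/sc.png")
for n,u,v,z in[("carton?",346,205,.15),("mid small",276,252,.1),("tape",218,286,.048),("bottlecap",409,310,.13),("org",470,207,.07),("rail far",211,107,.03),("rail near",197,239,.03),("big",440,108,.2)]:
    print(n,ray(t,u,v,z).round(3))
for n,u,v,z in[("tape",405,148,.048),("cap",252,124,.13),("org",188,218,.05),("railnear",436,184,.03),("railfar",461,305,.03)]:
    print(n,ray(s,u,v,z).round(3))
E
```

```text
carton? [ 0.563 -0.039  0.15 ]
mid small [0.443 0.11  0.1  ]
tape [0.35  0.242 0.048]
bottlecap [ 0.347 -0.204  0.13 ]
org [ 0.612 -0.342  0.07 ]
rail far [0.808 0.34  0.03 ]
rail near [0.458 0.317 0.03 ]
big [ 0.802 -0.225  0.2  ]
tape [0.355 0.243 0.048]
cap [ 0.355 -0.2    0.13 ]
org [ 0.613 -0.348  0.05 ]
railnear [0.466 0.326 0.03 ]
railfar [0.807 0.342 0.03 ]
```

View pics/tc.png

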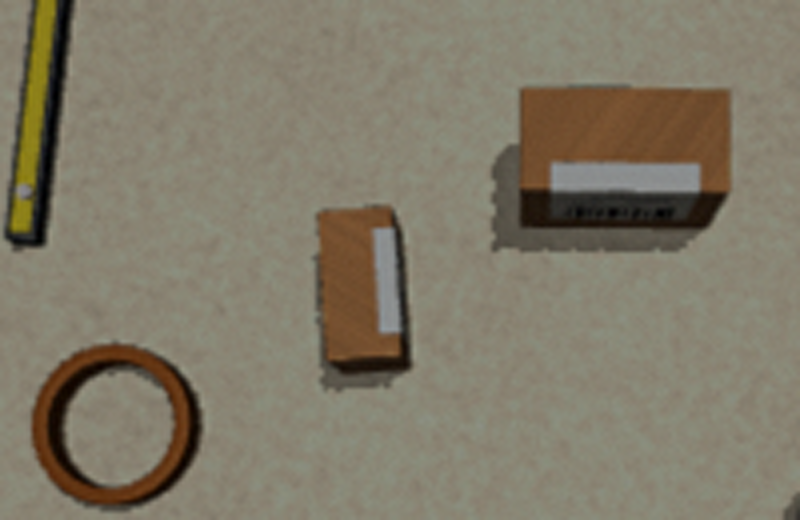

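View pics/sc.png

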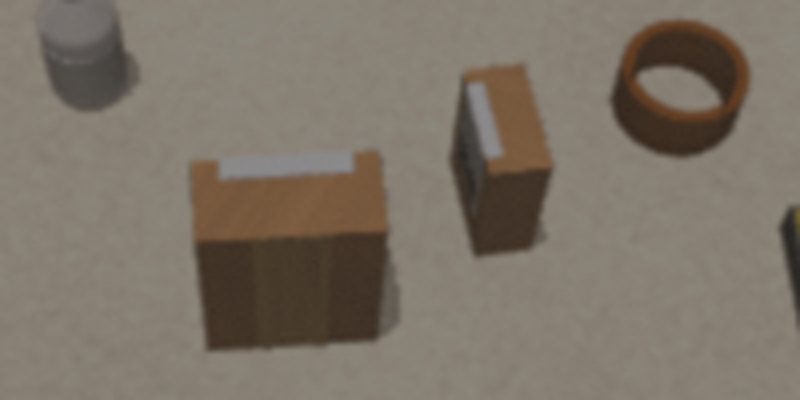

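```bash
python3 - <<'E'
from h import *
from scipy.optimize import least_squares
s=vision.camera("side");t=vision.camera("top")
L=lambda a,b,z:(a*.03,b*.06,z*.15)
top=[((1,1,1),(320,202)),((1,-1,1),(372.5,202)),((-1,-1,1),(372.5,227.8)),((-1,1,1),(320,227.5)),((-1,1,0),(320.2,236.5)),((-1,-1,0),(367,237))]
sd=[((-1,-1,1),(282.7,170.2)),((-1,1,1),(330,167.7)),((1,1,1),(331.7,187.7)),((1,-1,1),(283.7,190)),((1,-1,0),(286.7,217.2)),((1,1,0),(329.5,215))]
def res(p,sc=True):
    x,y,a=p; c,d=np.cos(a),np.sin(a); o=[]
    for cam,l in((t,top),(s,sd)):
        P=np.array([L(*k) for k,_ in l]); W=np.c_[x+c*P[:,0]-d*P[:,1],y+d*P[:,0]+c*P[:,1],P[:,2]]
        o.append((proj(cam,W)-np.array([q for _,q in l])-0).ravel())
    return np.concatenate(o)
f=least_squares(res,[.56,-.04,0]);print(f.x,f.fun.round(1))
crop(t,180,90,230,250,4,"pics/rt.png"); crop(s,420,170,480,320,4,"pics/rs.png")
E
```

```text
[ 0.54092822 -0.040075    0.1144976 ] [-0.8 -0.6 -0.7 -0.2 -0.3 -0.1 -1.  -0.1 -0.9  0.5 -0.6  0.3 -1.1 -0.4
 -0.8 -0.6 -0.1 -0.4 -1.3  0.2 -0.8  0.9 -0.6  0.3]
```

View pics/rt.png

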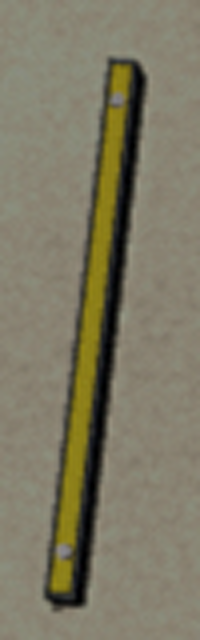

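View pics/rs.png

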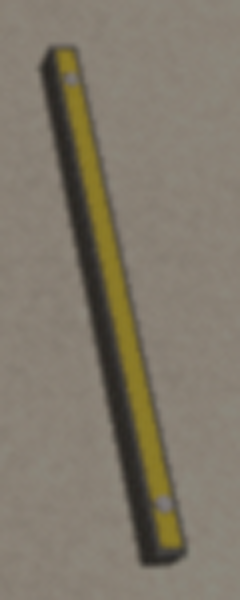

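```bash
python3 - <<'E'
from h import *
s=vision.camera("side");t=vision.camera("top")
a=ray(t,195.9,227.5,.031);b=ray(t,208.9,114.4,.031);print(a,b,np.arctan2(*(b-a)[1::-1]))
c=ray(s,437.2,189.4,.031);d=ray(s,460.6,295.4,.031);print(c,d,np.arctan2(*(d-c)[1::-1]))
a=ray(t,195.2,239,.03);b=ray(t,210.2,105.2,.03);print(a,b)
q=np.array(readout.read_state()["eef_rot"])
from scipy.spatial.transform import Rotation as R
print(R.from_quat(q).as_matrix().round(3), readout.read_state()["ee_pos"])
E
```

```text
[0.48643068 0.32406132 0.031     ] [0.78666096 0.34210665 0.031     ] 0.06003273154758102
[0.48427646 0.32664225 0.031     ] [0.78388771 0.34474345 0.031     ] 0.06034226417202888
[0.45781857 0.32105602 0.03      ] [0.81290223 0.34330471 0.03      ]
[[ 0.32  -0.     0.947]
 [-0.947  0.     0.32 ]
 [-0.    -1.     0.   ]] [ 0.20005134 -0.59209391  0.22246516]
```

Candidates in the top view are the large carton (438,125), the middle carton (346,218) and the small carton (281,252). I pick the middle one, whose 60x120x150 model fits both views to within about 1 px. The crop shows its label facing the robot. The rail is at about (0.636, 0.334), yaw 0.06.

Emit:
arm_command:
  targets:
    - [[-0.0268,-0.003,0.0269,0,0,0],[-0.0268,-0.003,0.0269,0,0,0],[-0.0268,-0.003,0.0269,0,0,0],[-0.0268,-0.003,0.0269,0,0,0],[-0.0268,-0.003,0.0269,0,0,0],[-0.0268,-0.003,0.0269,0,0,0],[-0.0268,-0.003,0.0269,0,0,0],[-0.0268,-0.003,0.0269,0,0,0],[-0.0268,-0.003,0.0269,0,0,0],[-0.0268,-0.003,0.0269,0,0,0],[-0.0268,0,0.0269,0,0,0],[-0.0268,0,0.0269,0,0,0]]
  hand: 0.5

```text
time: 1.4
ee_pos: [0.4035, -0.1824, 0.253]
eef_rot: [0.575, -0.412, 0.413, -0.574]
ft_force: [0.3, -0.7, 0.2]
width: 0.0438
```

Emit:
arm_command:
  targets:
    - [[-0.0268,0,0.0269,0,0,0],[-0.0268,0,0.0269,0,0,0],[-0.0268,0,0.0269,0,0,0],[-0.0268,0,0.0269,0,0,0],[0,0,0,0,6,0],[0,0,0,0,6,0],[0,0,0,0,0,0]]

```text
time: 1.98
ee_pos: [0.4707, -0.0475, 0.2526]
eef_rot: [0.527, -0.471, 0.471, -0.527]
ft_force: [-0.3, 0.2, -0.2]
width: 0.0433
```

```bash
cat >> h.py <<'E'
from scipy.spatial.transform import Rotation as Ro
def st():
    s=readout.read_state(); M=Ro.from_quat(s["eef_rot"]).as_matrix()
    print(round(s["time"],2),s["ee_pos"].round(4),"zyaw",np.degrees(np.arctan2(M[1,2],M[0,2])).round(2),"down",M[:,1].round(3),"F",s["ft_force"].round(1),"w",round(s["width"],3),"q",s["joint_positions"].round(2)); return s,M
def togo(x,y,z):
    s,M=st(); print("tool shift",(M.T@(np.array([x,y,z])-s["ee_pos"])).round(4))
E
python3 - <<'E'
from h import *
togo(.471,-.048,.135)
s=vision.camera("side");t=vision.camera("top")
cv2.imwrite("pics/t1.png",t["pixels"])
# large carton guesses
for u,v in((407,95),(478,97)): print(ray(t,u,v,.2))
crop(s,150,190,290,320,5,"pics/big.png")
E
```

```text
1.98 [ 0.4707 -0.0475  0.2526] zyaw 6.46 down [ 0. -0. -1.] F [-0.3  0.2 -0.2] w 0.043 q [ 0.65  0.01 -0.64  1.77  0.01  1.36 -1.45]
tool shift [0.0005 0.1176 0.0002]
[ 0.82472721 -0.14775294  0.2       ]
[ 0.83937755 -0.3093327   0.2       ]
```

View pics/t1.png

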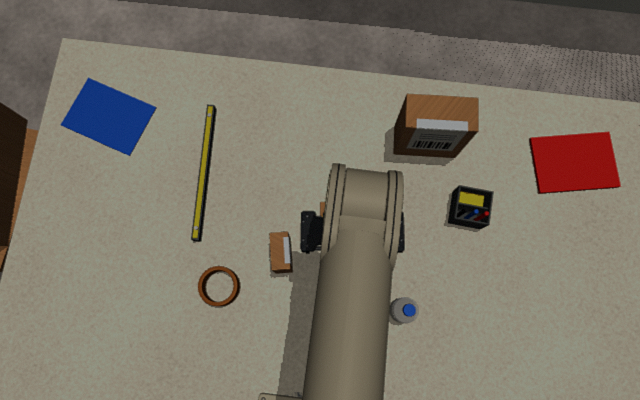

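View pics/big.png

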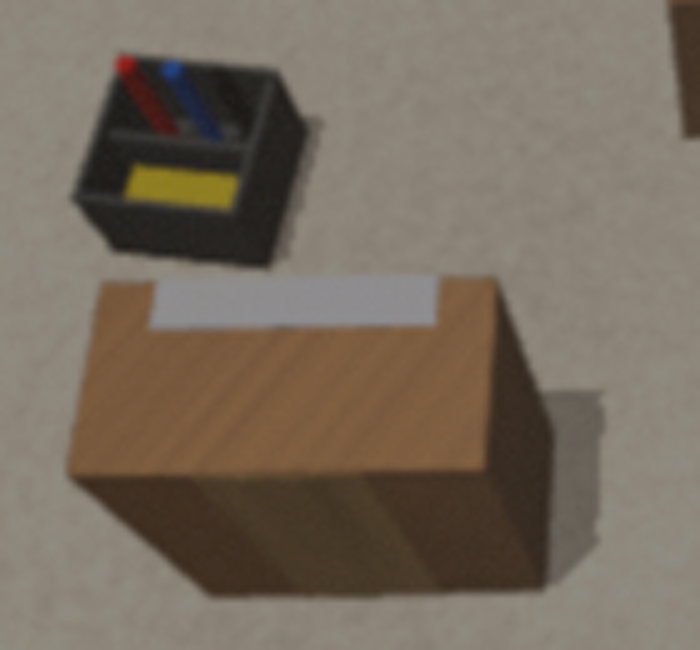

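Emit:
arm_command:
  targets:
    - [[0,0.02,0,0,0,0],[0,0.035,0,0,0,0],[0,0.035,0,0,0,0],[0,0.0276,0,0,0,0],[0,0,0.01,0,0,0],[0,0,0.01,0,0,0],[0,0,0.006,0,0,0],[0,0,0.006,0,0,0],[0,0,0.006,0,0,0],[0,0,0.006,0,0,0],[0,0,0.006,0,0,0],[0,0,0,0,0,0]]

```text
time: 3.08
ee_pos: [0.5215, -0.0421, 0.1353]
eef_rot: [-0.528, 0.47, -0.47, 0.529]
ft_force: [-0.2, 0.3, -0.5]
width: 0.0435
```

```bash
python3 - <<'E'
from h import *
st();s=vision.camera("side");crop(s,210,110,390,240,4,"pics/s2.png")
E
```

```text
3.08 [ 0.5215 -0.0421  0.1353] zyaw 6.69 down [ 0.001  0.    -1.   ] F [-0.2  0.3 -0.5] w 0.043 q [ 0.57  0.24 -0.65  1.81  0.16  1.14 -1.58]
```

View pics/s2.png

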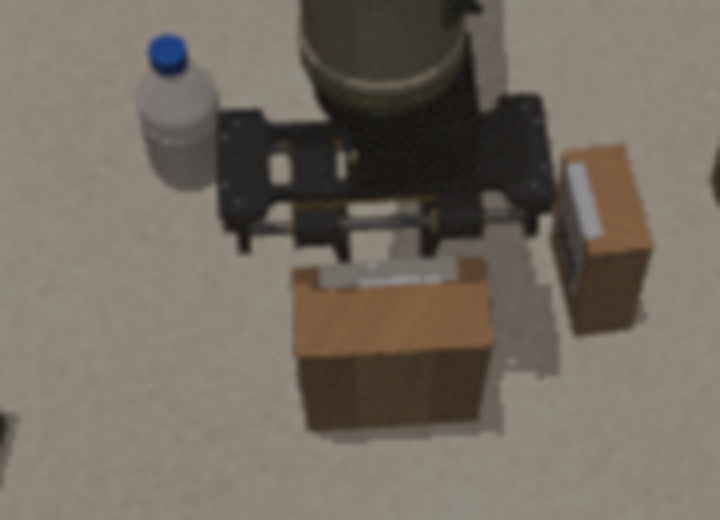

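The lower far edge is still at (286.7, 217.4) and the top edge has moved to row 199, so the parcel is tipping rather than sliding. I'll keep pushing.

Emit:
arm_command:
  targets:
    - [[0,0,0.006,0,0,0],[0,0,0.006,0,0,0],[0,0,0.006,0,0,0],[0,0,0.006,0,0,0],[0,0,0.006,0,0,0],[0,0,0.006,0,0,0],[0,0,0.006,0,0,0],[0,0,0,0,0,0],[0,0,0,0,0,0],[0,0,0,0,0,0]]

```text
time: 3.97
ee_pos: [0.5618, -0.0374, 0.1348]
eef_rot: [0.528, -0.47, 0.47, -0.528]
ft_force: [1.1, 0.1, 0.3]
width: 0.0437
```

```bash
python3 - <<'E'
from h import *
st();s=vision.camera("side");crop(s,210,110,390,260,4,"pics/s3.png")
E
```

```text
3.97 [ 0.5618 -0.0374  0.1348] zyaw 6.67 down [-0. -0. -1.] F [1.1 0.1 0.3] w 0.044 q [ 0.52  0.33 -0.63  1.71  0.21  1.17 -1.63]
```

View pics/s3.png

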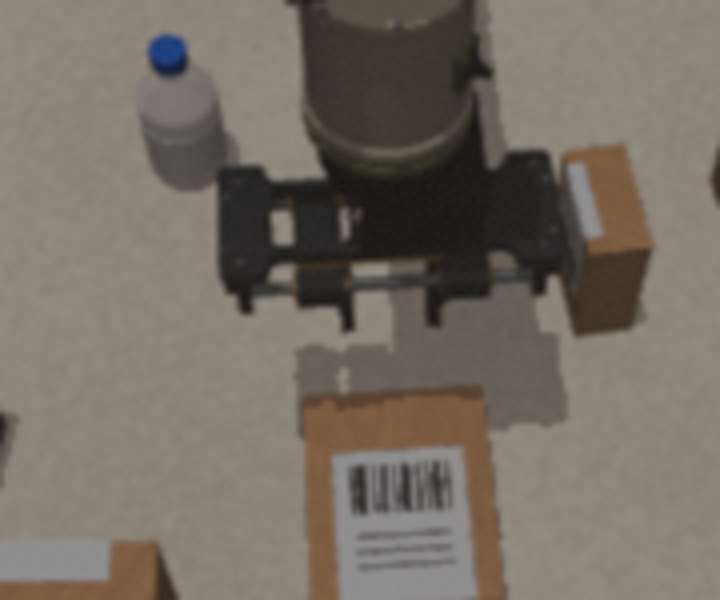

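It fell label-up. I'll lift and move to the -y side.

Emit:
arm_command:
  targets:
    - [[0,-0.03,0,0,0,0],[0,-0.03,0,0,0,0],[0,-0.03,0,0,0,0],[0,-0.03,0,0,0,0],[0.033,0,0.004,0,0,0],[0.033,0,0.004,0,0,0],[0.033,0,0.004,0,0,0],[0.033,0,0.004,0,0,0],[0.033,0,0.004,0,0,0],[0,0,0,0,-6.8,0],[0,0,0,0,-6.8,0],[0,0,0,0,-6.8,0]]

```text
time: 5.02
ee_pos: [0.6007, -0.1997, 0.2547]
eef_rot: [0.604, -0.368, 0.368, -0.604]
ft_force: [0.3, 0.9, 0.1]
width: 0.0436
```

Emit:
arm_command:
  targets:
    - [[0,0,0,0,-6.8,0],[0,0,0,0,-6.8,0],[0,0,0,0,-6.8,0],[0,0,0,0,-6.8,0],[0,0,0,0,-6.8,0],[0,0,0,0,-6.8,0],[0,0,0,0,-6.8,0],[0,0,0,0,-6.8,0],[0,0,0,0,-6.8,0],[0,0,0,0,-5,0],[0,0,0,0,0,0]]

```text
time: 5.93
ee_pos: [0.6007, -0.1992, 0.2549]
eef_rot: [0.707, 0.021, -0.022, -0.707]
ft_force: [-0.2, 0.1, 0.3]
width: 0.0435
```

```bash
python3 - <<'E'
from h import *
st();s=vision.camera("side");t=vision.camera("top");crop(s,200,150,360,300,4,"pics/s4.png");crop(t,250,80,450,230,4,"pics/t4.png")
E
```

```text
5.93 [ 0.6007 -0.1992  0.2549] zyaw 93.49 down [-0. -0. -1.] F [-0.2  0.1  0.3] w 0.044 q [ 0.82  0.44 -0.8   1.36  0.31  1.47  0.1 ]
```

View pics/s4.png

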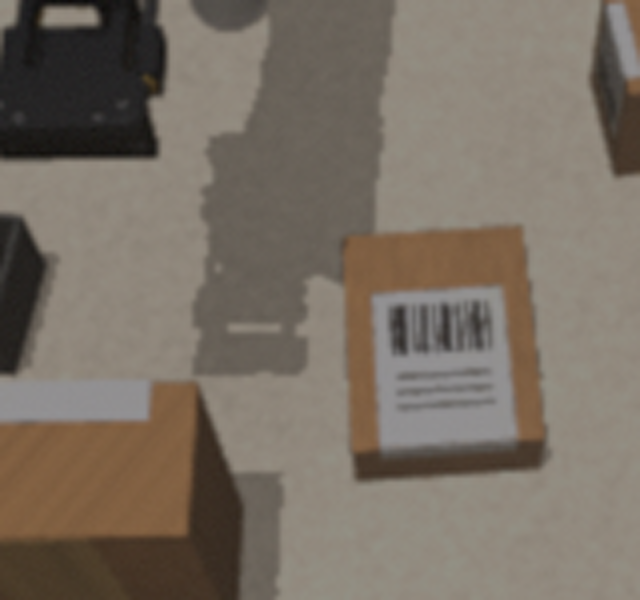

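View pics/t4.png

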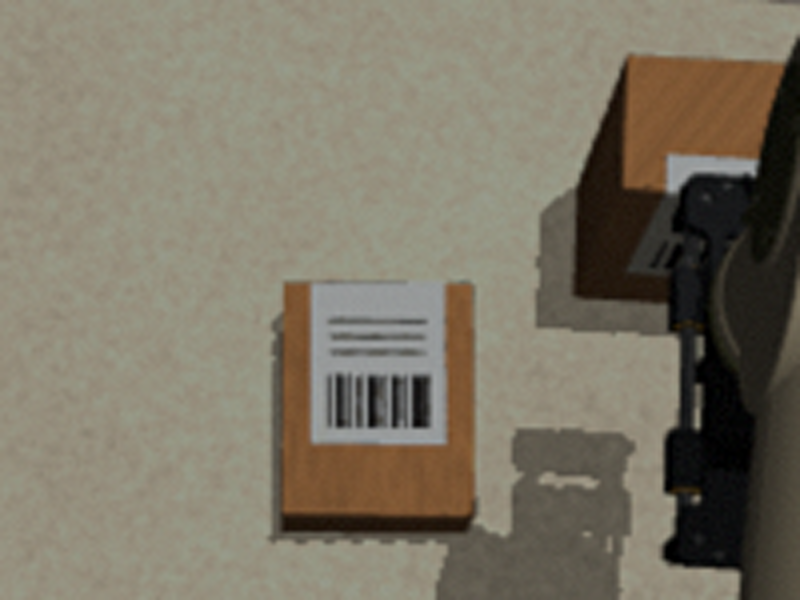

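```bash
python3 - <<'E'
from h import *
from scipy.optimize import least_squares
s=vision.camera("side");t=vision.camera("top")
P=np.array([(-1,-1),(-1,1),(1,1),(1,-1)])*[.075,.06]
S=np.array([(346,240),(522,228),(543,438),(355,452)])/4+[199.6,149.6]
T=np.array([(472,516),(283,515),(285,282),(472,283)])/4+[249.6,79.6]
def W(p,z=.06):
    c,d=np.cos(p[2]),np.sin(p[2]);return np.c_[p[0]+c*P[:,0]-d*P[:,1],p[1]+d*P[:,0]+c*P[:,1],0*P[:,0]+z]
f=least_squares(lambda p:np.r_[(proj(t,W(p))-T).ravel(),(proj(s,W(p))-S).ravel()],[.65,0,.1]);print(f.x,f.fun.round(1));print(W(f.x).round(3))
print("big corner",ray(t,249.6+577/4,79.6+297/4,0), ray(t,249.6+625/4,79.6+187/4,.2))
print("big side",ray(s,149.6+545/5,189.6+590/5,0),ray(s,149.6+210/5,189.6+597/5,0))
E
```

```text
[ 0.64788918 -0.0275778   0.11166681] [ 0.4 -0.1 -1.1 -0.3 -1.1 -0.3 -0.2 -0.1 -1.3 -0.9  0.  -0.7  0.6  0.4
 -1.4  0.2]
[[ 0.58  -0.096  0.06 ]
 [ 0.567  0.024  0.06 ]
 [ 0.716  0.04   0.06 ]
 [ 0.729 -0.079  0.06 ]]
big corner [ 0.7476509  -0.15265055  0.        ] [ 0.74874699 -0.15157148  0.2       ]
big side [ 0.82492996 -0.14430762  0.        ] [ 0.83468953 -0.3067878   0.        ]
```

```bash
python3 - <<'E'
from h import *
togo(.630,-.125,.015)
E
```

```text
6.13 [ 0.6009 -0.1991  0.255 ] zyaw 93.1 down [ 0. -0. -1.] F [0.3 0.9 0.2] w 0.044 q [ 0.82  0.44 -0.8   1.36  0.31  1.47  0.1 ]
tool shift [0.0331 0.24   0.0725]
```

Emit:
arm_command:
  targets:
    - [[0.011,0,0.024,0,0,0],[0.011,0,0.024,0,0,0],[0.011,0,0.0245,0,0,0],[0,0.035,0,0,0,0],[0,0.035,0,0,0,0],[0,0.035,0,0,0,0],[0,0.035,0,0,0,0],[0,0.03,0,0,0,0],[0,0.03,0,0,0,0],[0,0.025,0,0,0,0],[0,0.015,0,0,0,0],[0,0,0,0,0,0]]

```text
time: 7.13
ee_pos: [0.6277, -0.1247, 0.0116]
eef_rot: [-0.706, -0.018, 0.021, 0.707]
ft_force: [-0.2, -0.4, -0.3]
width: 0.0435
```

```bash
python3 - <<'E'
from h import *
st();t=vision.camera("top");s=vision.camera("side");crop(t,250,80,450,230,4,"pics/t5.png");crop(s,200,150,360,300,4,"pics/s5.png")
E
```

```text
7.13 [ 0.6277 -0.1247  0.0116] zyaw 93.2 down [-0.005  0.001 -1.   ] F [-0.2 -0.4 -0.3] w 0.043 q [ 0.65  0.67 -0.72  1.59  0.49  1.07 -0.14]
```

View pics/t5.png

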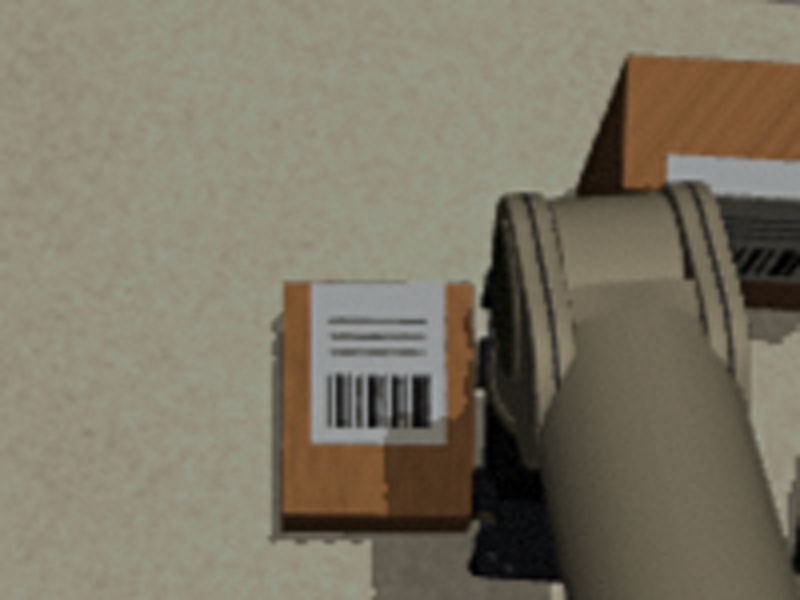

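View pics/s5.png

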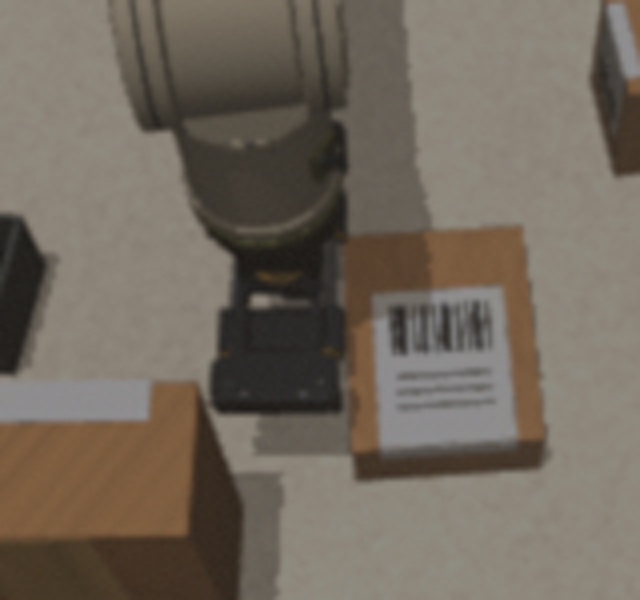

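Emit:
arm_command:
  targets:
    - [[0,-0.003,0.006,0,0,0],[0,0,0.008,0,0,0],[0,0,0.008,0,0,0],[0,0,0.008,0,0,0],[0,0,0.008,0,0,0],[0,0,0.01,0,0,0],[0,0,0.01,0,0,0],[0,0,0.01,0,0,0],[0,0,0.01,0,0,0],[0,0,0.01,0,0,0],[0,0,0.01,0,0,0],[0,0,0.01,0,0,0]]

```text
time: 8.23
ee_pos: [0.6235, -0.0159, 0.0179]
eef_rot: [0.707, 0.02, -0.02, -0.707]
ft_force: [-0.3, -2.6, 1.7]
width: 0.0437
```

Emit:
arm_command:
  targets:
    - [[0,0,0.01,0,0,0],[0,0,0.01,0,0,0],[0,0,0.01,0,0,0],[0,0,0.01,0,0,0],[0,0,0.01,0,0,0],[0,0,0.01,0,0,0],[0,0,0.01,0,0,0],[0,0,0.01,0,0,0],[0,0,0.006,0,0,0],[0,0,0,0,0,0]]

```text
time: 9.07
ee_pos: [0.6183, 0.0715, 0.018]
eef_rot: [-0.706, -0.021, 0.021, 0.707]
ft_force: [-0.1, 0.5, 0.3]
width: 0.0432
```

```bash
python3 - <<'E'
from h import *
st();t=vision.camera("top");s=vision.camera("side");cv2.imwrite("pics/t6.png",t["pixels"]);crop(s,270,140,470,290,4,"pics/s6.png")
E
```

```text
9.07 [0.6183 0.0715 0.018 ] zyaw 93.41 down [-0.     0.001 -1.   ] F [-0.1  0.5  0.3] w 0.043 q [ 0.39  0.64 -0.76  1.64  0.49  1.06 -0.46]
```

View pics/t6.png

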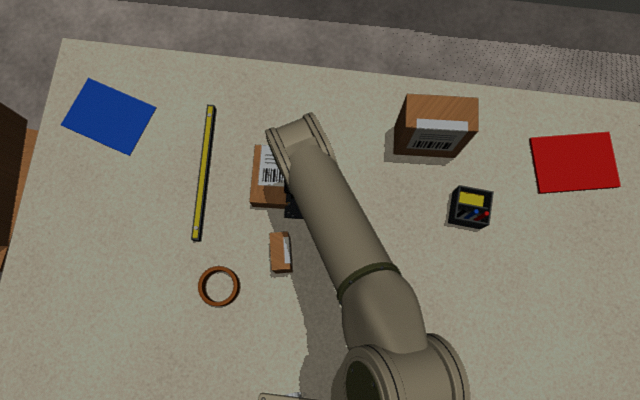

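View pics/s6.png

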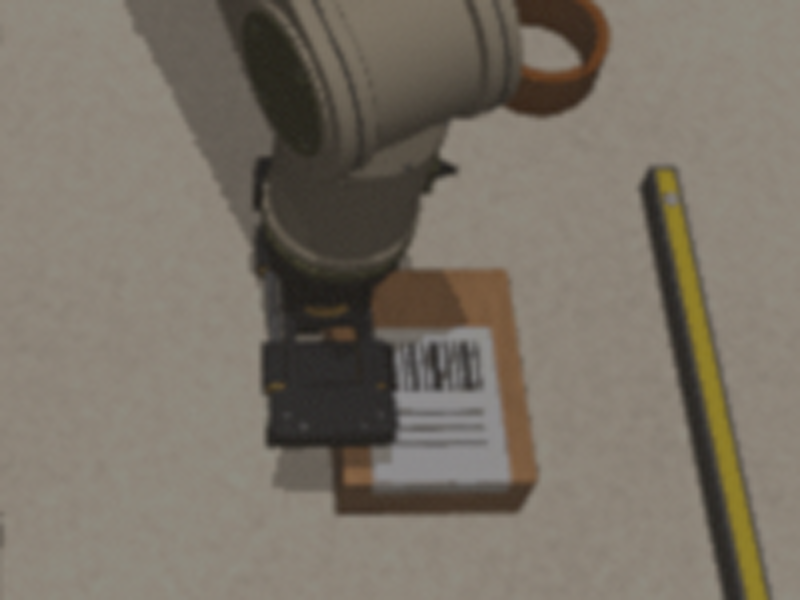

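Emit:
arm_command:
  targets:
    - [[0,0,0.006,0,0,0],[0,0,0.01,0,0,0],[0,0,0.01,0,0,0],[0,0,0.01,0,0,0],[0,0,0.01,0,0,0],[0,0,0.01,0,0,0],[0,0,0.01,0,0,0],[0,0,0.01,0,0,0],[0,0,0.01,0,0,0],[0,0,0.008,0,0,0],[0,0,0.006,0,0,0],[0,0,0,0,0,0]]

```text
time: 10.17
ee_pos: [0.6127, 0.1709, 0.0181]
eef_rot: [-0.706, -0.021, 0.021, 0.707]
ft_force: [0.2, -0.0, 0.2]
width: 0.0437
```

```bash
python3 - <<'E'
from h import *
st();t=vision.camera("top");s=vision.camera("side");crop(t,150,90,350,240,4,"pics/t7.png");crop(s,320,130,500,290,4,"pics/s7.png")
E
```

```text
10.17 [0.6127 0.1709 0.0181] zyaw 93.38 down [ 0.     0.001 -1.   ] F [ 0.2 -0.   0.2] w 0.044 q [ 0.22  0.67 -0.77  1.6   0.51  1.08 -0.62]
```

View pics/t7.png

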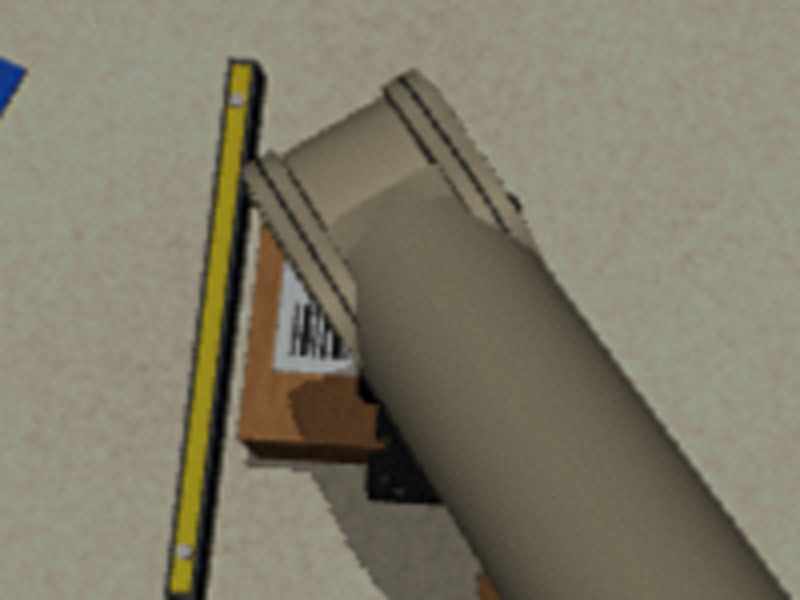

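View pics/s7.png

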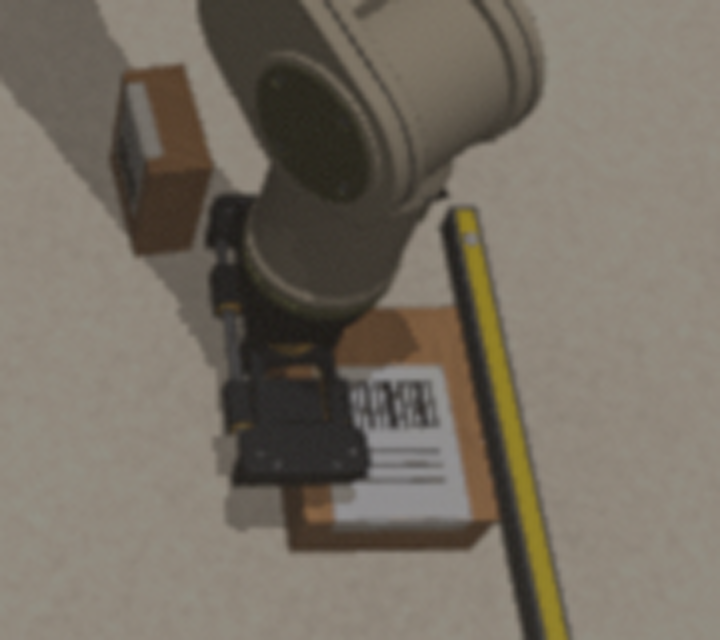

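Emit:
arm_command:
  targets:
    - [[0,0,0.004,0,0,0],[0,0,0.004,0,0,0],[0,0,0.004,0,0,0],[0,0,0.003,0,0,0],[0,0,0.003,0,0,0],[0,0,0.002,0,0,0],[0,0,0,0,0,0]]

```text
time: 10.85
ee_pos: [0.6117, 0.1895, 0.018]
eef_rot: [-0.707, -0.02, 0.02, 0.707]
ft_force: [0.5, 1.0, -1.1]
width: 0.0433
```

Emit:
arm_command:
  targets:
    - [[0,0,0.002,0,0,0],[0,0,0.001,0,0,0]]

```text
time: 11.02
ee_pos: [0.6118, 0.1917, 0.018]
eef_rot: [0.707, 0.02, -0.02, -0.707]
ft_force: [0.7, -1.5, -0.1]
width: 0.0435
```

Emit:
arm_command:
  targets:
    - [[0,0,0.001,0,0,0],[0,0,0.001,0,0,0]]

```text
time: 11.18
ee_pos: [0.6118, 0.1927, 0.018]
eef_rot: [0.707, 0.02, -0.02, -0.706]
ft_force: [-1.1, -7.9, 3.9]
width: 0.0436
```

Emit:
arm_command:
  targets:
    - [[0,0,0.001,0,0,0],[0,0,0,0,0,0]]

```text
time: 11.35
ee_pos: [0.6118, 0.1926, 0.018]
eef_rot: [0.708, 0.02, -0.02, -0.706]
ft_force: [-0.3, -7.6, 3.9]
width: 0.0433
```

```bash
python3 - <<'E'
from h import *
st();t=vision.camera("top");s=vision.camera("side");crop(t,150,90,350,240,4,"pics/t8.png");crop(s,350,180,490,290,5,"pics/s8.png")
E
```

```text
11.35 [0.6118 0.1926 0.018 ] zyaw 93.2 down [-0.    -0.003 -1.   ] F [-0.3 -7.6  3.9] w 0.043 q [ 0.18  0.68 -0.76  1.58  0.52  1.09 -0.66]
```

View pics/s8.png

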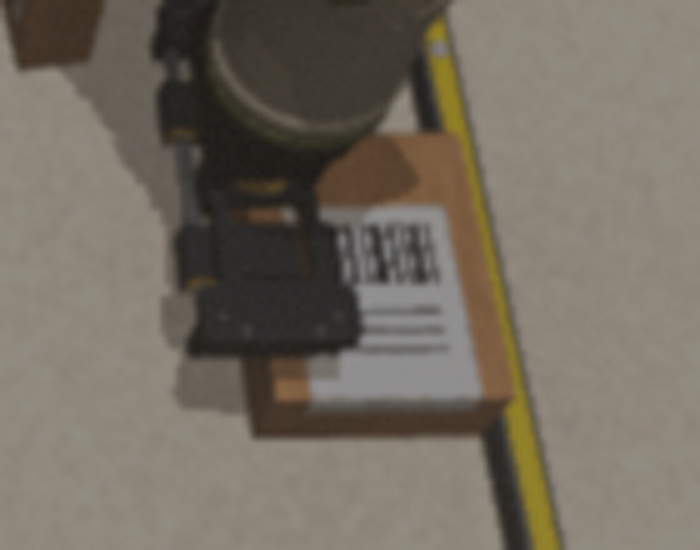

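Emit:
arm_command:
  targets:
    - [[0,0,-0.004,0,0,0],[0,0,-0.01,0,0,0],[0,0,-0.02,0,0,0],[0,0,-0.03,0,0,0],[0,-0.03,-0.01,0,0,0],[0,-0.04,0,0,0,0],[0,-0.04,0,0,0,0],[0,-0.04,0,0,0,0],[0,-0.04,0,0,0,0],[0,-0.04,0,0,0,0],[0,-0.02,-0.03,0,0,0],[0,0,-0.041,0,0,0]]

```text
time: 12.45
ee_pos: [0.6208, 0.0546, 0.2741]
eef_rot: [-0.706, -0.026, 0.02, 0.708]
ft_force: [1.7, 0.4, 0.3]
width: 0.0435
```

Emit:
arm_command:
  targets:
    - [[0,0,-0.041,0,0,0],[0,0,-0.041,0,0,0],[0,0,-0.041,0,0,0],[0,0,-0.041,0,0,0],[0,0,-0.041,0,0,0],[0,0,-0.03,0,0,0],[0,0,0,0,0,0],[0,0,0,0,0,0]]

```text
time: 13.12
ee_pos: [0.6327, -0.1874, 0.2673]
eef_rot: [-0.707, -0.019, 0.019, 0.707]
ft_force: [-0.5, 1.3, -0.3]
width: 0.0433
```

```bash
python3 - <<'E'
from h import *
st();t=vision.camera("top");s=vision.camera("side");cv2.imwrite("pics/t9f.png",t["pixels"]);crop(t,170,90,290,240,5,"pics/t9.png");crop(s,350,170,490,290,5,"pics/s9.png")
E
```

```text
13.12 [ 0.6327 -0.1874  0.2673] zyaw 93.04 down [-0.  0. -1.] F [-0.5  1.3 -0.3] w 0.043 q [ 0.73  0.5  -0.77  1.25  0.34  1.52  0.06]
```

View pics/s9.png

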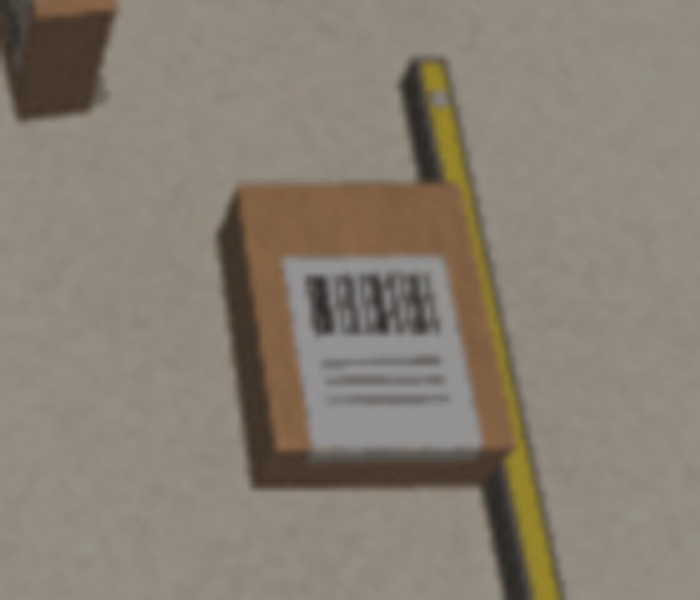

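View pics/t9.png

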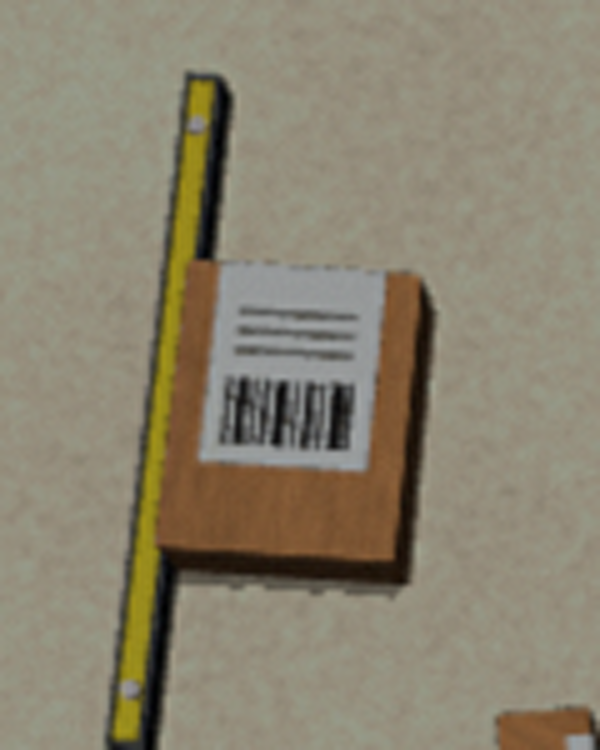

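View pics/t9f.png

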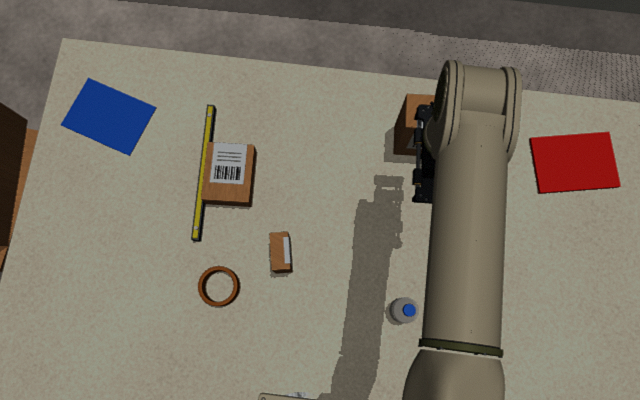

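```bash
python3 - <<'E'
from h import *
from scipy.optimize import least_squares
s=vision.camera("side");t=vision.camera("top")
P=np.array([(-1,-1),(-1,1),(1,1),(1,-1)])*[.075,.06]
S=np.array([(240,185),(459,183),(513,448),(277,450)])/5+[349.6,169.6]
T=np.array([(397,563),(157,547),(187,262),(421,272)])/5+[169.6,89.6]
def W(p,z=.06):
    c,d=np.cos(p[2]),np.sin(p[2]);return np.c_[p[0]+c*P[:,0]-d*P[:,1],p[1]+d*P[:,0]+c*P[:,1],0*P[:,0]+z]
f=least_squares(lambda p:np.r_[(proj(t,W(p))-T).ravel(),(proj(s,W(p))-S).ravel()],[.65,0.2,.1]);print(f.x,f.fun.round(1))
w=W(f.x);print(w.round(4)); print("gap mm",[1000*(.334+.06*(a[0]-.6355)-.010-a[1]) for a in w[1:3]])
E
```

```text
[0.63199433 0.26335582 0.05896799] [-0.7 -0.1 -1.1  0.2 -0.5 -0.6 -0.   0.2 -1.5 -0.1 -0.5 -0.3  0.4  0.1
 -0.9  0.5]
[[0.5607 0.199  0.06  ]
 [0.5536 0.3188 0.06  ]
 [0.7033 0.3277 0.06  ]
 [0.7104 0.2079 0.06  ]]
gap mm [np.float64(0.2538225419598805), np.float64(0.39810634108838894)]
```

Yaw is 0.059 against the rail's 0.060, and the gap is about 0.3 mm, which is within measurement error. The bystanders are where they were, as far as the views show; the arm hides the organiser in the top view, so I'll check it in the side view and then hand in.

```bash
python3 - <<'E'
from h import *
s=vision.camera("side");cv2.imwrite("pics/s10.png",s["pixels"])
E
```

```text
(no output)
```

View pics/s10.png

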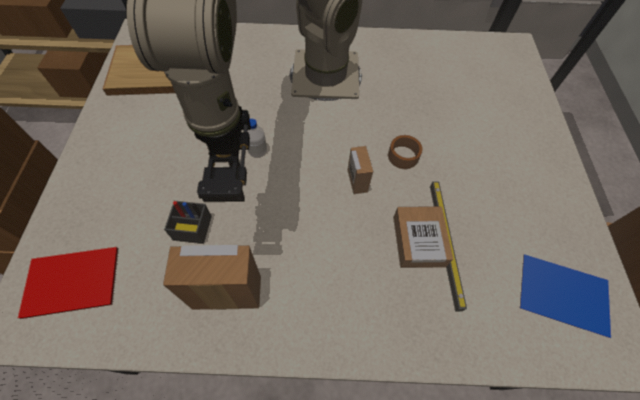

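The organiser (188,222), bottle (254,135), tape (405,150) and the other cartons are unmoved. The parcel is flush at (425,238).

```bash
python3 - <<'E'
from h import *
print(r.close_job()); st()
E
```

```text
the job is handed in; nothing more can be done
None
the job is handed in; nothing more can be done
```

The parcel lies label-up with one long side flush along the stop rail, and I handed the job in at about 13 s.

- **Moves:** I tipped the middle-sized carton by pushing its label face at about 135 mm height, and it fell label-up. I then pushed its -y side with two fingertips, square to the rail, until the force read about 8 N against it. After that I backed off and lifted clear.
- **Final fit from both cameras:** the parcel's yaw is 0.059 rad against the rail's 0.060. The gap is about 0.3 mm at both ends, which is within the 2 mm calibration error. The side runs from x = 0.554 to 0.703, within the rail's 0.456 to 0.815.
- **Bystanders:** the organiser, tape, bottle and the other two cartons look unmoved in the last pictures, and the gripper was clear of everything. No check failed or disagreed. The closing call gave no verdict.

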